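Draw the filter plate out of the illuminator housing for inspection

ROBOT

A 6-joint arm with a two-finger parallel gripper is mounted at the origin on the work surface. World frame = base frame: x ahead of the robot, y to its left, z up, the work surface at z = 0. Lengths are in mm, angles in rad, forces in N, time in s.
With the tool pointing down it reaches from about 300 to 775 mm from the base axis. Payload 14.6 kg.
Tool frame: the origin (TCP) lies midway between the tips of the shut fingers; the grasp point (between the pads) lies manip.tcp_to_grasp behind it (manip.tcp_to_grasp is the distance from the TCP to the grasp point, in mm); x points along the fingers, z is the direction in which the jaws open and shut, and the axes are right-handed (so a half turn about x gives the same grasp; the last joint's range is limited). The gripper opens to 94 mm and grips with 3 to 60 N. Pads are 16 mm wide; open, the fingers measure 119 mm over their backs; the gripper's body (75 mm by 177 mm) begins 78 mm behind the grasp point.
Start: joints at [1.127, 0.3, 1.521, -0, 1.321, -0.067], TCP at [202.367, 511.407, 205.446] pointing down, gripper open.
Joint ranges: [-3.03, 3.03], [-0.79, 2.21], [0.23, 2.52], [-1.04, 4.18], [0, 3.07], [-2.55, 2.55]. Speed limits (rad/s): [2.22, 2.22, 2.57, 3.14, 3.14, 3.14].

INTERFACE

Orientations are given as [roll, pitch, yaw] about the fixed x, y, z axes, in that order (R = Rz(yaw) Ry(pitch) Rx(roll)).
In Python, from cell import manip gives the robot as it stands.
- The arm moves only by the shell command python3 -m jog 'ROWS' [FORCE]. ROWS is JSON, a list of rows, each an object of numbers: "grip": the opening, from 0 (shut) to 1 (fully open); "tx", "ty", "tz": the shift along the tool's x, y, z in units of 40 mm (1.0 is 40 mm); "turn": the turn about the tool's x in units of 6 degrees (1.0 is 6 degrees). In form: [{"grip": .., "tx": .., "ty": .., "tz": .., "turn": ..}, ...]. A call has 1 to 12 rows; each row is the pose to reach, as a shift and turn from the pose commanded when the call began, along the tool's axes at that moment; what a row does not reach only later rows make up. A row lasts 1/12 s, in which the tool goes at most 41.7 mm and 7.16 degrees, less where a joint would pass 70% of its speed; a pose out of reach is approached as far as the arm can. A call with a gripper value outside its range is refused whole. The fingers move at their own pace and stop on an object; FORCE is the grip in N (left out, the last holds). Time passes only in rows, so rows that repeat a pose let the fingers close. It gives the time, the measured TCP pose, the force and the opening at its end, in the units of the state.
- manip.read_state(): the state, without advancing time (a new reading comes with each control period).
- manip.camera(name): name is "side" or "top" or "wrist"; returns a dict with "image" (400x640x3 uint8, red, green, blue), "fx", "fy", "cx", "cy" (pixels), "eye" and "attitude" of the camera in the world. Camera axes: x right, y up, looking along -z (the intrinsics and any distortion apply to the point x, -y, -z); pixel columns grow to the right and rows downward; lengths in mm; the calibration is good to about 2 mm. A picture is of the moment at which its call begins. There is no depth.
- manip.sign_off(): hands the job in, once; it reports no verdict.
The state is a dict: "clock": time; "joints": joint angles; "qd": joint speeds; "effort": joint torques, N m; "eef_pos": TCP position; "eef_rot": TCP orientation; "wrist_force": force on the tool from outside, world axes, zero at the start; "moment": the same for the moment, N m; "finger_gap": finger opening in mm.
Only numpy, scipy, OpenCV 4.12 (cv2) and the standard library are available. Lean on these libraries where they do the work, as an engineer would, in place of code of your own. Each camera call takes 0.05 s, during which the arm holds its last target. There are 200 camera calls.

TASK

A ring spanner has been left lying on the flap of the microscope's filter housing: hang it by its eye on the post of the round tool stand, let it lie flat on the stand's base and let go of it. Then lift the housing's flap and swing it up to upright or a little beyond, leaving it standing open, draw the filter plate hidden beneath straight up out of its slot, and present it over the middle of the round light pad, upright and still, with its lower edge about 10 cm (anything from 5 to 15 cm) above the pad. Finish while still holding the plate there in the gripper, with the spanner still on its post and the jar, well plate and eyepiece on the bench left alone.

Things in the scene. Friction and masses are not known exactly. Their poses are not given: they have to be found in the camera images.
- housing: Filter housing: white open-topped box fixed to the bench, 150 mm (its x) by 210 mm (its y) by 100 mm high, walls and floor 6 mm thick. Origin: centre of its underside; z up. Its front (-x) faces roughly towards the robot. A black flap closes the whole top.
- flap (a joint): Angle of the flap's hinge in rad: 0 closed (flat), 1.57 upright, stop at 1.95. The flap is a 6 mm plate, 152 mm (from hinge to front edge) by 210 mm, closed with its underside 100 mm and its top 106 mm above the bench; it opens upward and backward, its front edge rising. The hinge is stiff: the flap stays at any angle; 2 to 4 N at the grip move it.
- flap_hinge (a point): Point on the hinge axis of the flap, at the middle of the housing's rear (+x) top edge, 100 mm above the bench; fixed to the housing, its y axis is the hinge axis.
- flap_grip (a point): Centre of the flap's grip: a horizontal steel roller, 14 mm in diameter and 30 mm long along the hinge direction (its y), on a narrow stalk near the flap's front edge. With the flap closed its centre is 22 mm above the flap's top face; it is 135 mm forward of the hinge axis and 28 mm above it. Its frame turns with the flap. Pinched on its ends it can turn between the fingers as the flap swings.
- spanner_mid (a point): Grip point of the loose steel ring spanner that lies flat on the flap, half-way up its 8 mm thickness. z up, its y axis runs along the handle, away from the eye. The handle is 16 mm wide (x) and 8 mm thick, from y = -19 to +53 mm; a 26 mm wide, 12 mm long cross end lies at y = +48 to +60 mm. About 110 g, balance point near this point.
- spanner_eye (a point): Centre of the spanner's eye, half-way up: a ring of 46 mm outer and 26 mm inner diameter, 8 mm thick, 40 mm from spanner_mid in its -y direction. Same axes as spanner_mid.
- post_top (a point): Tip of the post of the tool stand, on its axis: an upright steel pin of 12 mm diameter with a tapered tip, its tip 52 mm above the bench and 40 mm above the stand's base, which is a fixed dark steel disc of 120 mm diameter and 12 mm thickness centred on the post. A spanner lying flat on the base has its eye centre 36 mm below this point.
- plate_mid (a point): Filter plate, hidden in the housing: upright aluminium plate 50 mm wide (its x), 6 mm thick (its y), 58 mm tall, with a round glass; on top at its middle a tab 20 mm wide, 8 mm thick, 24 mm tall to grip it by; 82 mm tall in all, 90 g. This point is its centre, 41 mm above the lower edge and 41 mm below the tab's top; z up. The tab's top starts 93 mm above the bench.
- cassette: Black slotted block on the housing's floor in which the filter plate stands, 80 (x) by 40 (y) by 35 mm, square with the housing, within about 25 mm of its middle along y and 12 mm along x. Origin: centre of its underside, 6 mm above the bench. The slot is 30 mm deep with about 1.5 mm play on each side; the plate leaves it straight up.
- pad_top (a point): Centre of the top face of the round white light pad fixed on the bench: 110 mm in diameter, 12 mm high. z up.
- oil: Bystander: amber glass jar with a black cap, 44 mm in diameter, 75 mm high, standing. Origin: centre of its underside.
- wellplate: Bystander: clear well plate, 85 (x) by 127 (y) by 14 mm, lying flat. Origin: centre of its underside.
- eyepiece: Bystander: black eyepiece, 42 mm in diameter, 56 mm high, standing. Origin: centre of its underside.

How it is judged (in metres and radians):
On the way, in this order (a step that is already met when the one before it is completed fails the run):
1. the spanner lies flat on the stand with its eye over the post, let go, the flap still closed (horizontal distance between spanner_eye and post_top below 0.01 m and z of spanner_eye in the frame of post_top below -0.025 m and angle between spanner_mid's own z axis and vertical below 0.15 rad and contact force between spanner and the fingers below 0.1 N and value of joint flap below 0.3 rad), for 0.2 s.
2. the flap is swung up to about upright (1.4 rad or more) (value of joint flap above 1.4 rad), for 0.2 s.
3. the filter plate is drawn up out of the housing in the gripper (height (world z) of plate_mid above 0.14 m and contact force between plate and the fingers above 0.5 N and contact force between plate and housing below 0.1 N), for 0.1 s.
At the end, for the whole second after the job is handed in: The gripper alone holds the plate still, upright (0.2 rad), within 35 mm of the light pad's axis, lower edge 45 to 155 mm above the pad; the spanner lies flat, released, on the stand, its eye within 10 mm of the post's axis; the flap stands open (1.35 rad or more) (horizontal distance between plate_mid and pad_top below 0.035 m and z of plate_mid in the frame of pad_top between 0.086 and 0.196 m and angle between plate_mid's own z axis and vertical below 0.2 rad and linear speed of plate below 0.02 m/s and angular speed of plate below 0.2 rad/s and contact force between plate and the fingers above 0.5 N and contact force between plate and housing below 0.1 N and contact force between plate and spanner below 0.1 N and value of joint flap above 1.35 rad and horizontal distance between spanner_eye and post_top below 0.01 m and z of spanner_eye in the frame of post_top below -0.025 m and angle between spanner_mid's own z axis and vertical below 0.15 rad and contact force between spanner and the fingers below 0.1 N); the arm keeps its last pose, push and grip.
It fails at once if the oil is pushed more than 20 mm or tipped (distance of oil from where it was at the start of the episode above 0.02 m or angle between oil's own z axis and vertical above 0.3 rad).
It fails at once if the wellplate is pushed more than 20 mm or tipped (distance of wellplate from where it was at the start of the episode above 0.02 m or angle between wellplate's own z axis and vertical above 0.3 rad).
It fails at once if the eyepiece is pushed more than 20 mm or tipped (distance of eyepiece from where it was at the start of the episode above 0.02 m or angle between eyepiece's own z axis and vertical above 0.3 rad).
It also fails if it takes over 72 s, if anything falls off the work surface, if the arm or the gripper's body presses on something with over 40 N, if the wrist force passes 120 N, or if a joint passes its speed limit or range.

## Working session

There is one attempt and no reset: what is moved stays moved. The work goes in short steps, Python scripts to look and compute and a shell command to move; the robot and the scene stay as the last step left them, time stands still between calls to the robot, and variables do not carry over. Pictures are saved under pics/ and viewed, about 8 in all and at most 12, crops included, and the job is handed in when it is done.

```bash
ls; mkdir -p pics
cat > h.py <<'E'
import numpy as np, cv2
from cell import manip
from scipy.spatial.transform import Rotation as R
def snap(n,f=None):
    c=manip.camera(n)
    if f: cv2.imwrite('pics/'+f,cv2.cvtColor(c['image'],cv2.COLOR_RGB2BGR))
    return c
E
python3 - <<'E'
from h import *
print(manip.read_state(), manip.tcp_to_grasp)
a=[]
for n in ("top","side","wrist"):
    c=snap(n,n+'0.png'); print(n,{k:v for k,v in c.items() if k!='image'})
E
```

```text
pics
{'clock': 0.0, 'joints': array([ 1.12737486e+00,  3.00437446e-01,  1.52160715e+00,  2.97537367e-06,
        1.32070368e+00, -6.66051964e-02]), 'qd': array([ 0.0014708 ,  0.00072524, -0.00068637, -0.00029512, -0.00126301,
       -0.00049899]), 'effort': array([ 2.44568961e-03, -5.31792426e+01, -3.52738631e+01,  7.09601655e-02,
        2.43238185e-02, -9.08681454e-05]), 'eef_pos': array([202.26570291, 511.16208267, 204.8937643 ]), 'eef_rot': array([ 3.07249362,  1.56964069, -2.01671237]), 'wrist_force': array([ 0.21872387, -0.53940043, -0.70460554]), 'moment': array([-0.00348767, -0.01183361,  0.02244142]), 'finger_gap': 94.29895463288905} 18.8
top {'fx': 415.27603326722925, 'fy': 415.27603326722925, 'cx': 317.3325384225598, 'cy': 200.9138323973979, 'eye': array([ 390.01939767,   37.86803867, 1133.03792939]), 'attitude': array([ 0.21283239,  0.00472243, -1.49946361])}
side {'fx': 415.1432240694405, 'fy': 415.1432240694405, 'cx': 320.1207006343811, 'cy': 201.98700194952326, 'eye': array([ 366.84347869, -862.75885959,  733.78377851]), 'attitude': array([ 0.97798715,  0.01959171, -0.28536339])}
wrist {'fx': 280.6532802580932, 'fy': 280.6532802580932, 'cx': 319.387468338667, 'cy': 201.8441992812484, 'eye': array([127.26295394, 541.30394233, 384.00193451]), 'attitude': array([-0.28421924,  0.00174386,  1.1943664 ])}
```

View pics/top0.png

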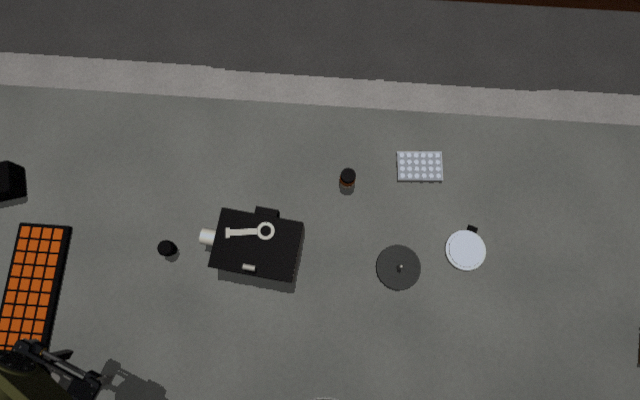

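View pics/side0.png

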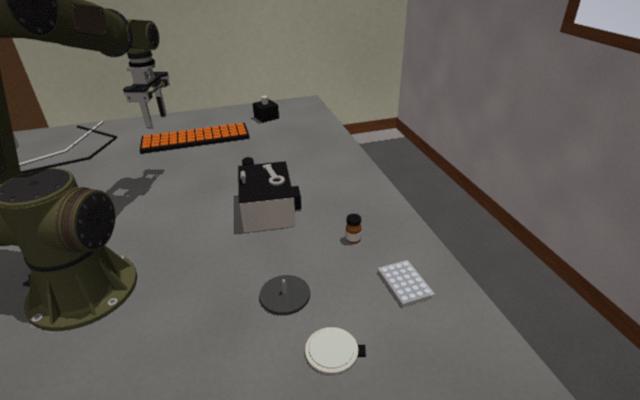

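The top view shows the flap at about (257,243), with the spanner eye at (265,231), its cross end at (227,232) and the roller at (249,267). The stand is at (398,267), the pad at (466,250), the jar at (347,177), the well plate at (419,166) and the eyepiece at (167,248). The side view agrees: spanner eye (277,180), post (284,287), pad (331,350).

```bash
cat >> h.py <<'E'
def ray(c,u,v):
    d=np.array([(u-c['cx'])/c['fx'],-(v-c['cy'])/c['fy'],-1.])
    return R.from_euler('xyz',c['attitude']).as_matrix()@d
def onz(c,u,v,z):
    d=ray(c,u,v); return c['eye']+d*(z-c['eye'][2])/d[2]
def tri(c1,p1,c2,p2):
    A=np.zeros((3,3));b=np.zeros(3)
    for c,p in((c1,p1),(c2,p2)):
        d=ray(c,*p);d/=np.linalg.norm(d);M=np.eye(3)-np.outer(d,d);A+=M;b+=M@c['eye']
    return np.linalg.solve(A,b)
def proj(c,P):
    q=R.from_euler('xyz',c['attitude']).as_matrix().T@(np.array(P)-c['eye'])
    return np.array([c['cx']+c['fx']*q[0]/-q[2], c['cy']-c['fy']*q[1]/-q[2]])
E
python3 - <<'E'
from h import *
np.set_printoptions(precision=1,suppress=True)
c=snap('top');s=snap('side');im=c['image'];h=im.max(2).astype(int)
g=im.mean(2)
def comps(img,x0,x1,y0,y1,f):
    m=np.zeros(img.shape[:2],np.uint8);m[y0:y1,x0:x1]=f(img.astype(int))[y0:y1,x0:x1]
    n,l,st,ce=cv2.connectedComponentsWithStats(m)
    return [(l==i,st[i],ce[i]) for i in range(1,n) if st[i][4]>15]
br=lambda i:i.min(2)>110
for name,z,box in (('span',110,(216,300,215,255)),('grip',128,(235,262,258,276)),('pad',12,(435,495,222,280)),('post',52,(390,410,258,278)) ):
    f=br if name!='post' else (lambda i:i.min(2)>90)
    for m,st,ce in comps(im,*box,f):
        print(name,st,ce,onz(c,*ce,z))
for m,st,ce in comps(im,375,425,240,295,lambda i:i.max(2)<62): print('stand',st,ce,onz(c,*ce,12))
for m,st,ce in comps(im,190,320,195,295,lambda i:i.max(2)<35):
    k=max(cv2.findContours(m.astype(np.uint8),0,2)[0],key=len)
    r=cv2.approxPolyDP(cv2.convexHull(k),3,True)[:,0]
    print('flap',st,ce); [print(p,onz(c,*p,106)) for p in r]
I=s['image']
for m,st,ce in comps(I,300,362,322,375,br): print('pad side',st,ce,onz(s,*ce,12))
for m,st,ce in comps(I,262,290,160,190,br): print('span side',st,ce,onz(s,*ce,110))
cv2.imwrite('pics/z1.png',np.hstack([cv2.resize(cv2.cvtColor(im[195:300,190:310],4),None,fx=3.3,fy=3.3),cv2.resize(cv2.cvtColor(I[150:255,225:345],4),None,fx=3.3,fy=3.3)]))
E
```

```text
span [226 222  49  18 369] [251. 231.] [522.4 217.2 110. ]
grip [243 264  12   6  48] [248.3 266.7] [433.8 211.6 128. ]
pad [435 222   8   8  26] [438.3 225.1] [ 587.3 -273.1   12. ]
pad [443 222  10   8  27] [447.9 225.8] [ 587.2 -299.    12. ]
pad [ 438  223   49   48 1422] [464.5 248.6] [ 528.2 -343.9   12. ]
stand [394 246  26  41 369] [406.8 267. ] [ 468.2 -190.4   12. ]
stand [376 251  28  40  97] [384.6 277.4] [ 436.6 -132.6   12. ]
flap [ 208  207   95   75 4594] [256.6 244.9]
[222 208] [575.9 297.2 106. ]
[270 209] [581.9 176.1 106. ]
[302 223] [552.   92.8 106. ]
[291 281] [408.  108.2 106. ]
[208 266] [429.5 314.1 106. ]
flap [261 226   9   9  61] [265.  230.3]
[268 227] [535.9 176.7 106. ]
[269 232] [523.6 173.  106. ]
[263 234] [517.5 187.4 106. ]
[261 229] [529.7 193.6 106. ]
pad side [ 304  322   56   51 2084] [331.9 348.2] [ 527.3 -350.9   12. ]
span side [263 164  21  20 128] [272.9 174.2] [523.  216.3 110. ]
```

View pics/z1.png

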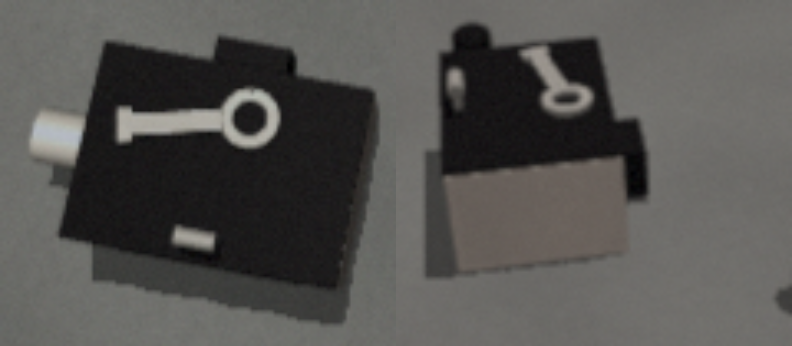

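The crop (scale 3.3 from (190,195)) puts the spanner eye at (265.5,230.2), the cross end at (227.6,232.6), and the front edge of the flap from (208.8,266.5) to (292,282). Next I measure the post from the disc and pin, and work out the tool moves.

Run:
```python
from h import *
np.set_printoptions(precision=3,suppress=True)
c=snap('top');s=snap('side');im=c['image'];I=s['image']
M=R.from_euler('xyz',manip.read_state()['eef_rot']).as_matrix();print(M)
e=onz(c,265.5,230.2,110);w=onz(c,227.6,232.6,110);print('eye',e,'end',w,np.linalg.norm(w-e),'exp 94')
y=(w-e)/np.linalg.norm(w-e);print('mid',e+40*y,'yaxis',y)
for f,z,a in(('disc top',12,(c,(398.5,267))),('disc side',12,(s,(285,295.5)))): print(f,onz(*[a[0],*a[1]],z))
for n,(C,x0,y0) in {'t':(c,370,240),'s':(s,255,265)}.items():
    J=C['image'][y0:y0+60,x0:x0+60]; g=cv2.cvtColor(J,cv2.COLOR_RGB2GRAY)
    cv2.imwrite(f'pics/p{n}.png',cv2.convertScaleAbs(cv2.resize(cv2.cvtColor(J,4),None,fx=6.5,fy=6.5),alpha=1.8))
cv2.imwrite('pics/post.png',np.hstack([cv2.imread('pics/pt.png'),cv2.imread('pics/ps.png')]))
```

```text
[[-0.    -0.93   0.368]
 [-0.     0.368  0.93 ]
 [-1.     0.    -0.   ]]
eye [526.915 181.578 110.   ] end [514.294 274.885 110.   ] 94.1567005700778 exp 94
mid [521.553 221.217 110.   ] yaxis [-0.134  0.991  0.   ]
disc top [ 466.601 -168.428   12.   ]
disc side [ 466.681 -180.491   12.   ]
```

View pics/post.png

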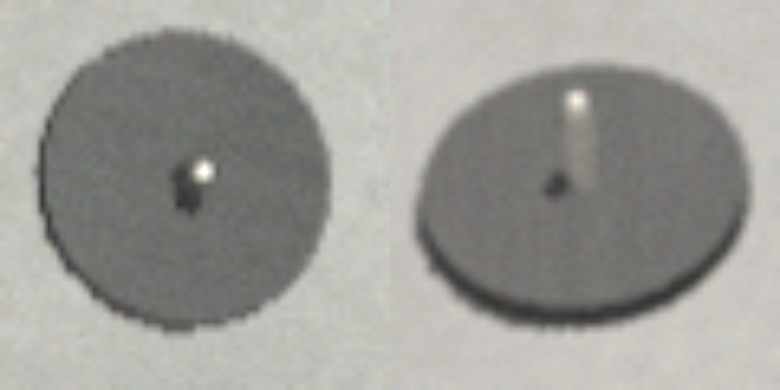

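```bash
python3 -m jog '[{"grip":0.5,"tx":0,"ty":-10.09,"tz":-3.81,"turn":10.1},{"grip":0.5,"tx":0,"ty":-10.09,"tz":-3.81,"turn":10.1},{"grip":0.5,"tx":0,"ty":-10.09,"tz":-3.81,"turn":10.1},{"grip":0.5,"tx":0,"ty":-10.09,"tz":-3.81,"turn":10.1},{"grip":0.5,"tx":0,"ty":-10.09,"tz":-3.81,"turn":10.1},{"grip":0.5,"tx":0,"ty":-10.09,"tz":-3.81,"turn":10.1},{"grip":0.5,"tx":0,"ty":-10.09,"tz":-3.81,"turn":10.1},{"grip":0.5,"tx":0,"ty":-10.09,"tz":-3.81,"turn":10.1},{"grip":0.5,"tx":0,"ty":-10.09,"tz":-3.81,"turn":10.1},{"grip":0.5,"tx":0,"ty":-10.09,"tz":-3.81,"turn":10.1},{"grip":0.5,"tx":0,"ty":-10.09,"tz":-3.81,"turn":10.1},{"grip":0.5,"tx":0,"ty":-10.09,"tz":-3.81,"turn":10.1}]'
python3 -m jog '[{"grip":0.4,"tx":0,"ty":0,"tz":0,"turn":0},{"grip":0.4,"tx":0,"ty":0,"tz":0,"turn":0},{"grip":0.4,"tx":0,"ty":0,"tz":0,"turn":0},{"grip":0.4,"tx":0,"ty":0,"tz":0,"turn":0}]'
python3 - <<'E'
from h import *
np.set_printoptions(precision=3,suppress=True)
c=snap('top');s=snap('side');w=snap('wrist','w1.png')
print('post tri',tri(c,(401.2,266.3),s,(283.5,279.9)),'onz',onz(c,401.2,266.3,51),onz(s,283.5,279.9,51))
print('disc',onz(c,398.9,267.5,12),onz(s,284.8,293.8,12))
st=manip.read_state();print(st['eef_pos'],R.from_euler('xyz',st['eef_rot']).as_matrix(),w['eye'],w['attitude'])
for P in ([521.5,221.2,110],[526.9,181.6,110]):print(proj(w,P))
E
```

```text
clock: 1.35
eef_pos: [523.3, 218.9, 205.0]
eef_rot: [-2.475, 1.57, -2.343]
wrist_force: [-0.4, 0.6, -0.2]
finger_gap: 47.1
clock: 1.68
eef_pos: [520.8, 222.3, 205.7]
eef_rot: [0.352, 1.571, 0.491]
wrist_force: [-0.2, 0.2, 0.1]
finger_gap: 37.8
post tri [ 467.337 -168.334   50.373] onz [ 466.214 -168.128   51.   ] [ 468.329 -168.95    51.   ]
disc [ 465.357 -169.531   12.   ] [ 467.379 -175.098   12.   ]
[521.187 221.795 205.634] [[ 0.    -0.137  0.991]
 [ 0.     0.991  0.137]
 [-1.     0.     0.   ]] [510.772 302.793 384.7  ] [-0.285 -0.     0.138]
[318.705 203.668]
[318.637 239.729]
```

View pics/w1.png

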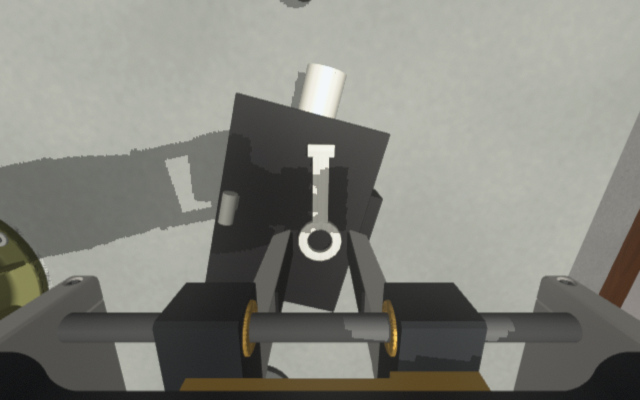

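The wrist view shows the ring at (320,241) and the cross end at (321,151). The prediction from the top view was (318.6,239.7), so they agree within about 1.5 mm. I'll descend and grip.

```bash
python3 -m jog '[{"grip":0.4,"tx":0.8,"ty":0,"tz":0.03,"turn":0},{"grip":0.4,"tx":1.6,"ty":0,"tz":0.03,"turn":0},{"grip":0.4,"tx":2.2,"ty":0,"tz":0.03,"turn":0},{"grip":0.4,"tx":2.43,"ty":0,"tz":0.03,"turn":0},{"grip":0.4,"tx":2.43,"ty":0,"tz":0.03,"turn":0},{"grip":0.4,"tx":2.43,"ty":0,"tz":0.03,"turn":0},{"grip":0.4,"tx":2.43,"ty":0,"tz":0.03,"turn":0}]' 20
python3 -m jog '[{"grip":0,"tx":0},{"grip":0,"tx":0},{"grip":0,"tx":0},{"grip":0,"tx":0},{"grip":0,"tx":0},{"grip":0,"tx":0},{"grip":0,"tx":0},{"grip":0,"tx":0}]' 20
```

```text
clock: 2.42
eef_pos: [523.0, 221.6, 109.0]
eef_rot: [0.196, 1.57, 0.332]
wrist_force: [-0.1, 0.4, -0.1]
finger_gap: 37.6$[0]: bad value
```

```bash
python3 -m jog '[{"grip":0.0,"tx":0,"ty":0,"tz":0,"turn":0},{"grip":0.0,"tx":0,"ty":0,"tz":0,"turn":0},{"grip":0.0,"tx":0,"ty":0,"tz":0,"turn":0},{"grip":0.0,"tx":0,"ty":0,"tz":0,"turn":0},{"grip":0.0,"tx":0,"ty":0,"tz":0,"turn":0},{"grip":0.0,"tx":0,"ty":0,"tz":0,"turn":0},{"grip":0.0,"tx":0,"ty":0,"tz":0,"turn":0},{"grip":0.0,"tx":0,"ty":0,"tz":0,"turn":0}]' 20
python3 -m jog '[{"grip":0.0,"tx":-0.3,"ty":0,"tz":0,"turn":0},{"grip":0.0,"tx":-1,"ty":0,"tz":0,"turn":0},{"grip":0.0,"tx":-1.5,"ty":0,"tz":0,"turn":0},{"grip":0.0,"tx":-1.5,"ty":0,"tz":0,"turn":0},{"grip":0.0,"tx":-1.5,"ty":0,"tz":0,"turn":0}]' 20
python3 - <<'E'
from h import *
np.set_printoptions(precision=3,suppress=True)
w=snap('wrist','w2.png');st=manip.read_state();T=st['eef_pos'];M=R.from_euler('xyz',st['eef_rot']).as_matrix()
print(T,st['finger_gap'],M)
z=T[2]+3
for u in((320,241),): print(onz(w,*u,z))
m=(w['image'].min(2)>120).astype(np.uint8);m[:100]=0;m[310:]=0;m[:,:250]=0;m[:,400:]=0
n,l,s,ce=cv2.connectedComponentsWithStats(m)
for i in range(1,n):
    if s[i][4]>40: print(s[i],ce[i])
E
```

```text
clock: 3.08
eef_pos: [522.8, 221.4, 108.4]
eef_rot: [0.494, 1.571, 0.631]
wrist_force: [-2.1, 0.2, 3.5]
finger_gap: 15.8
clock: 3.5
eef_pos: [523.1, 221.4, 169.2]
eef_rot: [0.189, 1.569, 0.326]
wrist_force: [0.2, 0.4, -2.3]
finger_gap: 15.8
[522.566 221.263 167.949] 15.438387248725615 [[-0.    -0.136  0.991]
 [-0.     0.991  0.136]
 [-1.    -0.    -0.   ]]
[524.234 223.234 170.949]
[270 100  18   4  47] [279.915 101.043]
[ 293  100  107  182 5186] [373.843 178.459]
[ 300  156   41  129 3302] [319.711 212.068]
```

View pics/w2.png

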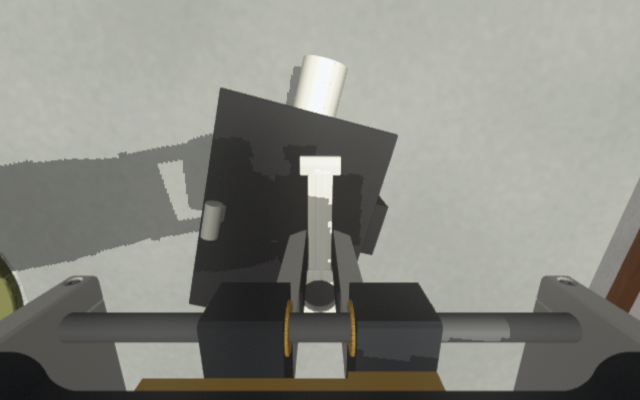

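The spanner is held level, with its eye at (319.5,294) and its cross end at (320,165). I'll carry it over to the stand.

```bash
python3 -m jog '[{"grip":0.0,"tx":0,"ty":-0.6,"tz":-0.2,"turn":0},{"grip":0.0,"tx":0,"ty":-1.4,"tz":-0.45,"turn":0},{"grip":0.0,"tx":0,"ty":-2.3,"tz":-0.74,"turn":0},{"grip":0.0,"tx":0,"ty":-3.2,"tz":-1.02,"turn":0},{"grip":0.0,"tx":0,"ty":-4.1,"tz":-1.3,"turn":0},{"grip":0.0,"tx":0,"ty":-5.0,"tz":-1.6,"turn":0},{"grip":0.0,"tx":0,"ty":-5.9,"tz":-1.88,"turn":0},{"grip":0.0,"tx":0,"ty":-6.8,"tz":-2.17,"turn":0},{"grip":0.0,"tx":0,"ty":-7.6,"tz":-2.43,"turn":0},{"grip":0.0,"tx":0,"ty":-8.2,"tz":-2.62,"turn":0},{"grip":0.0,"tx":0,"ty":-8.46,"tz":-2.7,"turn":0},{"grip":0.0,"tx":0,"ty":-8.46,"tz":-2.7,"turn":0}]' 25
python3 -m jog '[{"grip":0.0,"tx":0.8,"ty":0,"tz":0,"turn":0},{"grip":0.0,"tx":1.6,"ty":0,"tz":0,"turn":0},{"grip":0.0,"tx":2,"ty":0,"tz":0,"turn":0},{"grip":0.0,"tx":2,"ty":0,"tz":0,"turn":0},{"grip":0.0,"tx":2,"ty":0,"tz":0,"turn":0},{"grip":0.0,"tx":2,"ty":0,"tz":0,"turn":0}]' 25
python3 - <<'E'
from h import *
np.set_printoptions(precision=3,suppress=True)
w=snap('wrist','w3.png');st=manip.read_state();T=st['eef_pos'];M=R.from_euler('xyz',st['eef_rot']).as_matrix()
print(T,st['finger_gap'],M)
e=T+[0,0,2]-40*M[:,1]
print('eye by geometry',e,'proj',proj(w,e),'by ray',onz(w,319.5,294,T[2]+2))
print('post tip',proj(w,[467.2,-168.4,51]),'base',proj(w,[467.2,-168.4,12]))
J=w['image'][250:340,270:370]
cv2.imwrite('pics/w3z.png',cv2.resize(cv2.cvtColor(J,4),None,fx=6,fy=6))
E
```

```text
clock: 4.55
eef_pos: [461.0, -130.0, 167.3]
eef_rot: [2.738, 1.569, 2.872]
wrist_force: [0.6, -0.1, -1.4]
finger_gap: 15.4
clock: 5.05
eef_pos: [462.5, -128.1, 89.3]
eef_rot: [-0.43, 1.57, -0.293]
wrist_force: [0.9, 0.4, -0.8]
finger_gap: 15.7
[ 462.58  -128.294   89.543] 15.272489909392583 [[ 0.002 -0.137  0.991]
 [-0.001  0.991  0.137]
 [-1.    -0.001  0.002]]
eye by geometry [ 468.043 -167.919   91.579] proj [318.131 294.346] by ray [ 468.992 -167.521   91.543]
post tip [317.235 266.689] base [317.475 247.048]
```

View pics/w3z.png

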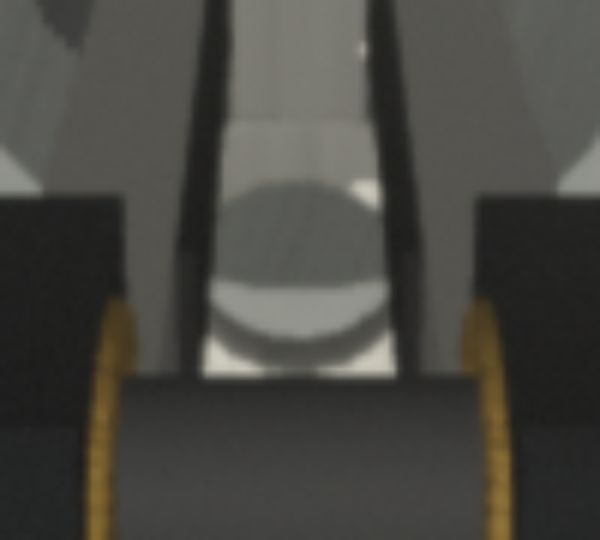

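The hole is centred at (320,~290). The post can't be seen because it is behind the handle, as predicted. Geometry and ray agree to 1 mm, so I'll lower with a check after the tip.

```bash
python3 -m jog '[{"grip":0.0,"tx":0.4,"ty":-0.01,"tz":-0.03,"turn":0},{"grip":0.0,"tx":0.7,"ty":-0.01,"tz":-0.03,"turn":0},{"grip":0.0,"tx":0.85,"ty":-0.01,"tz":-0.03,"turn":0},{"grip":0.0,"tx":0.95,"ty":-0.01,"tz":-0.03,"turn":0},{"grip":0.0,"tx":1.05,"ty":-0.01,"tz":-0.03,"turn":0},{"grip":0.0,"tx":1.15,"ty":-0.01,"tz":-0.03,"turn":0},{"grip":0.0,"tx":1.15,"ty":-0.01,"tz":-0.03,"turn":0},{"grip":0.0,"tx":1.15,"ty":-0.01,"tz":-0.03,"turn":0}]' 25
python3 - <<'E'
from h import *
s=snap('side')
c=snap('top')
cv2.imwrite('pics/sp.png',np.hstack([cv2.resize(cv2.cvtColor(x[a:a+70,b:b+70],4),None,fx=5.5,fy=5.5) for x,a,b in((s['image'],250,250),(c['image'],235,365))]))
E
```

```text
clock: 5.77
eef_pos: [460.8, -129.2, 42.5]
eef_rot: [-0.508, 1.571, -0.372]
wrist_force: [-0.2, 0.6, -1.7]
finger_gap: 15.6
```

View pics/sp.png

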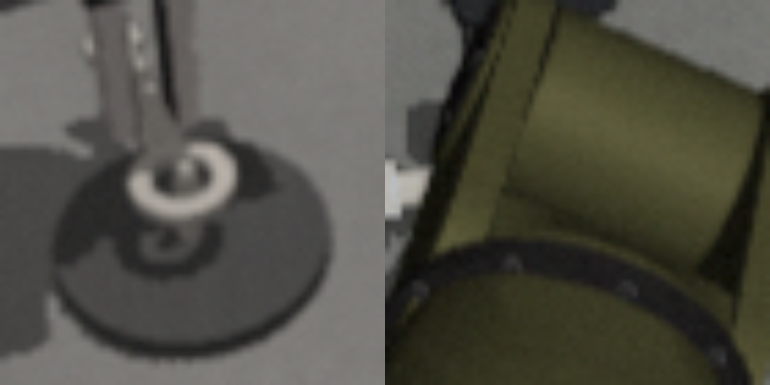

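The side view (crop from (250,250), scale 5.5) shows the post tip at crop (185,168), inside the ring. I'll lower the rest of the way.

```bash
python3 -m jog '[{"grip":0.0,"tx":0.2,"ty":0,"tz":0,"turn":0},{"grip":0.0,"tx":0.4,"ty":0,"tz":0,"turn":0},{"grip":0.0,"tx":0.55,"ty":0,"tz":0,"turn":0},{"grip":0.0,"tx":0.63,"ty":0,"tz":0,"turn":0},{"grip":0.0,"tx":0.68,"ty":0,"tz":0,"turn":0},{"grip":0.0,"tx":0.7,"ty":0,"tz":0,"turn":0},{"grip":0.0,"tx":0.7,"ty":0,"tz":0,"turn":0},{"grip":0.0,"tx":0.7,"ty":0,"tz":0,"turn":0}]' 25
python3 -m jog '[{"grip":0.3,"tx":0,"ty":0,"tz":0,"turn":0},{"grip":0.3,"tx":0,"ty":0,"tz":0,"turn":0},{"grip":0.3,"tx":0,"ty":0,"tz":0,"turn":0},{"grip":0.3,"tx":0,"ty":0,"tz":0,"turn":0},{"grip":0.3,"tx":-0.4,"ty":0,"tz":0,"turn":0},{"grip":0.3,"tx":-1.2,"ty":0,"tz":0,"turn":0},{"grip":0.3,"tx":-2.2,"ty":0,"tz":0,"turn":0},{"grip":0.3,"tx":-3.2,"ty":0,"tz":0,"turn":0},{"grip":0.5,"tx":-4,"ty":0,"tz":0,"turn":0},{"grip":0.6,"tx":-4.6,"ty":0,"tz":0,"turn":0},{"grip":0.6,"tx":-4.6,"ty":0,"tz":0,"turn":0}]'
python3 - <<'E'
from h import *
np.set_printoptions(precision=3,suppress=True)
s=snap('side');w=snap('wrist');st=manip.read_state()
print(st['eef_pos'],st['joints'],R.from_euler('xyz',st['eef_rot']).as_matrix())
cv2.imwrite('pics/sp2.png',np.hstack([cv2.resize(cv2.cvtColor(s['image'][250:330,240:320],4),None,fx=4,fy=4),cv2.resize(cv2.cvtColor(w['image'][140:300,240:400],4),None,fx=2,fy=2)]))
print(proj(w,[467.2,-168.4,51]))
E
```

```text
clock: 6.53
eef_pos: [460.6, -129.1, 14.4]
eef_rot: [2.744, 1.571, 2.88]
wrist_force: [-2.3, 1.1, 3.8]
finger_gap: 15.5
clock: 7.45
eef_pos: [462.3, -129.7, 203.2]
eef_rot: [-0.484, 1.563, -0.347]
wrist_force: [0.1, -0.6, 1.0]
finger_gap: 44.7
[ 460.784 -129.222  198.547] [-0.35   0.146  1.726 -0.     1.268 -0.486] [[ 0.001 -0.136  0.991]
 [-0.     0.991  0.136]
 [-1.    -0.001  0.001]]
[318.381 220.685]
```

View pics/sp2.png

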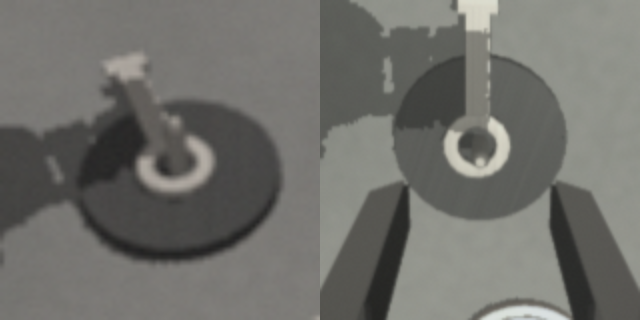

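The spanner lies flat on the base with the post through its ring, in both views. Next I'll go to the flap roller and turn the jaws along the hinge.

```bash
python3 -m jog '[{"grip":0.6,"tx":0,"ty":0.9,"tz":0.05,"turn":-1.1},{"grip":0.6,"tx":0,"ty":1.8,"tz":0.1,"turn":-2.2},{"grip":0.6,"tx":0,"ty":2.7,"tz":0.15,"turn":-3.3},{"grip":0.6,"tx":0,"ty":3.6,"tz":0.2,"turn":-4.4},{"grip":0.6,"tx":0,"ty":4.5,"tz":0.25,"turn":-5.5},{"grip":0.6,"tx":0,"ty":5.4,"tz":0.3,"turn":-6.6},{"grip":0.6,"tx":0,"ty":6.3,"tz":0.35,"turn":-7.7},{"grip":0.6,"tx":0,"ty":7.2,"tz":0.4,"turn":-8.8},{"grip":0.6,"tx":0,"ty":8.0,"tz":0.45,"turn":-9.9},{"grip":0.6,"tx":0,"ty":8.54,"tz":0.5,"turn":-11},{"grip":0.6,"tx":0,"ty":8.54,"tz":0.5,"turn":-12},{"grip":0.6,"tx":0,"ty":8.54,"tz":0.5,"turn":-12.63}]'
python3 -m jog '[{"grip":0.6,"tx":0,"ty":0,"tz":0,"turn":0},{"grip":0.6,"tx":0,"ty":0,"tz":0,"turn":0},{"grip":0.6,"tx":0,"ty":0,"tz":0,"turn":0}]'
python3 - <<'E'
from h import *
np.set_printoptions(precision=3,suppress=True)
w=snap('wrist','w4.png');st=manip.read_state()
print(st['eef_pos'],st['joints'],R.from_euler('xyz',st['eef_rot']).as_matrix())
print(proj(w,[433.8,211.6,128]))
m=(w['image'].min(2)>95).astype(np.uint8)
n,l,s,ce=cv2.connectedComponentsWithStats(m)
for i in range(1,n):
    if 60<s[i][4]<6000: print(s[i],ce[i],onz(w,*ce[i],128))
E
```

```text
clock: 8.55
eef_pos: [433.1, 213.0, 196.3]
eef_rot: [2.064, 1.568, -2.752]
wrist_force: [0.1, -0.3, -0.6]
finger_gap: 56.5
clock: 8.8
eef_pos: [433.8, 211.7, 197.5]
eef_rot: [2.066, 1.57, -2.761]
wrist_force: [0.3, -0.3, 0.7]
finger_gap: 56.6
[433.92  211.728 197.742] [ 0.378  0.157  1.715  0.     1.27  -1.078] [[-0.001 -0.993  0.114]
 [-0.     0.114  0.993]
 [-1.     0.001 -0.   ]]
[319.54  210.383]
[302 204  34  16 514] [318.551 211.844] [435.118 210.52  128.   ]
[ 228  231   47   81 1471] [248.576 274.161] [492.183 133.63  128.   ]
[ 364  231   48   81 1483] [390.104 273.803] [507.772 273.9   128.   ]
[114 342  14  48 163] [120.233 361.288] [583.06  -27.532 128.   ]
[ 240  342  160   37 5563] [319.351 360.409] [606.685 191.559 128.   ]
[515 342  11  32 124] [519.581 357.258] [627.182 410.584 128.   ]
```

View pics/w4.png

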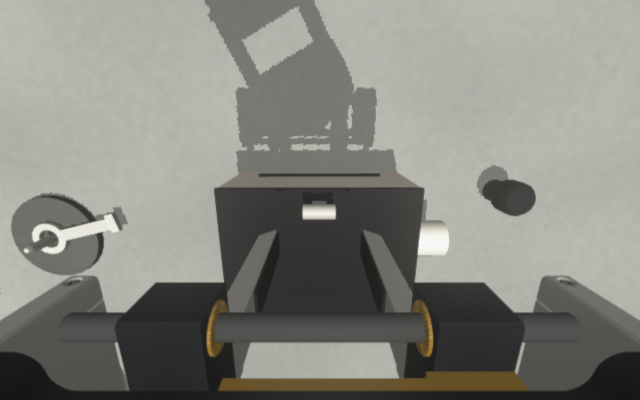

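The roller is centred at (318.5,212) between the fingers and square with the jaws, about 1 mm off the prediction. Descending to pinch its ends.

```bash
python3 -m jog '[{"grip":0.6,"tx":0.7,"ty":-0.03,"tz":-0.02,"turn":0},{"grip":0.6,"tx":1.4,"ty":-0.03,"tz":-0.02,"turn":0},{"grip":0.6,"tx":1.9,"ty":-0.03,"tz":-0.02,"turn":0},{"grip":0.6,"tx":2.09,"ty":-0.03,"tz":-0.02,"turn":0},{"grip":0.6,"tx":2.09,"ty":-0.03,"tz":-0.02,"turn":0},{"grip":0.6,"tx":2.09,"ty":-0.03,"tz":-0.02,"turn":0}]'
python3 -m jog '[{"grip":0.0,"tx":0,"ty":0,"tz":0,"turn":0},{"grip":0.0,"tx":0,"ty":0,"tz":0,"turn":0},{"grip":0.0,"tx":0,"ty":0,"tz":0,"turn":0},{"grip":0.0,"tx":0,"ty":0,"tz":0,"turn":0},{"grip":0.0,"tx":0,"ty":0,"tz":0,"turn":0},{"grip":0.0,"tx":0,"ty":0,"tz":0,"turn":0},{"grip":0.0,"tx":0,"ty":0,"tz":0,"turn":0},{"grip":0.0,"tx":0,"ty":0,"tz":0,"turn":0}]' 20
python3 - <<'E'
import numpy as np
r=np.hypot(135,28);a0=np.arctan2(28,-135)
for t in np.arange(0.1,1.76,.1):
    a=a0-t; print(round(t,2),'tx %.2f ty %.2f'%(-(r*np.sin(a)-28)/40, -(r*np.cos(a)+135)/40))
E
```

```text
clock: 9.35
eef_pos: [435.5, 211.1, 115.4]
eef_rot: [-1.07, 1.57, 0.388]
wrist_force: [0.2, -0.2, 0.4]
finger_gap: 56.5
clock: 10.02
eef_pos: [435.3, 210.9, 115.1]
eef_rot: [-2.078, 1.57, -0.619]
wrist_force: [-1.3, -3.8, 6.3]
finger_gap: 29.7
0.1 tx -0.33 ty -0.09
0.2 tx -0.66 ty -0.21
0.3 tx -0.97 ty -0.36
0.4 tx -1.26 ty -0.54
0.5 tx -1.53 ty -0.75
0.6 tx -1.78 ty -0.98
0.7 tx -2.01 ty -1.24
0.8 tx -2.21 ty -1.53
0.9 tx -2.38 ty -1.83
1.0 tx -2.52 ty -2.14
1.1 tx -2.63 ty -2.47
1.2 tx -2.70 ty -2.80
1.3 tx -2.74 ty -3.15
1.4 tx -2.74 ty -3.49
1.5 tx -2.72 ty -3.83
1.6 tx -2.65 ty -4.17
1.7 tx -2.56 ty -4.50
```

```bash
python3 -m jog '[{"grip":0.0,"tx":-0.33,"ty":-0.09,"tz":0,"turn":0},{"grip":0.0,"tx":-0.66,"ty":-0.21,"tz":0,"turn":0},{"grip":0.0,"tx":-0.97,"ty":-0.36,"tz":0,"turn":0},{"grip":0.0,"tx":-1.26,"ty":-0.54,"tz":0,"turn":0},{"grip":0.0,"tx":-1.53,"ty":-0.75,"tz":0,"turn":0},{"grip":0.0,"tx":-1.78,"ty":-0.98,"tz":0,"turn":0},{"grip":0.0,"tx":-2.01,"ty":-1.24,"tz":0,"turn":0},{"grip":0.0,"tx":-2.21,"ty":-1.53,"tz":0,"turn":0},{"grip":0.0,"tx":-2.38,"ty":-1.83,"tz":0,"turn":0},{"grip":0.0,"tx":-2.52,"ty":-2.14,"tz":0,"turn":0},{"grip":0.0,"tx":-2.52,"ty":-2.14,"tz":0,"turn":0}]' 20
python3 -m jog '[{"grip":0.0,"tx":-0.11,"ty":-0.33,"tz":0,"turn":0},{"grip":0.0,"tx":-0.18,"ty":-0.66,"tz":0,"turn":0},{"grip":0.0,"tx":-0.22,"ty":-1.01,"tz":0,"turn":0},{"grip":0.0,"tx":-0.22,"ty":-1.35,"tz":0,"turn":0},{"grip":0.0,"tx":-0.2,"ty":-1.69,"tz":0,"turn":0},{"grip":0.0,"tx":-0.13,"ty":-2.03,"tz":0,"turn":0},{"grip":0.0,"tx":-0.06,"ty":-2.29,"tz":0,"turn":0},{"grip":0.0,"tx":-0.06,"ty":-2.29,"tz":0,"turn":0},{"grip":0.0,"tx":-0.06,"ty":-2.29,"tz":0,"turn":0},{"grip":0.0,"tx":-0.06,"ty":-2.29,"tz":0,"turn":0}]' 20
```

```text
clock: 10.93
eef_pos: [521.4, 201.1, 215.8]
eef_rot: [-1.878, 1.57, -0.42]
wrist_force: [-2.3, -4.5, 6.7]
finger_gap: 29.7
clock: 11.77
eef_pos: [611.6, 190.8, 218.4]
eef_rot: [-1.669, 1.568, -0.211]
wrist_force: [2.5, -4.8, 4.6]
finger_gap: 29.6
```

```bash
python3 -m jog '[{"grip":0.6,"tx":0,"ty":0,"tz":0,"turn":0},{"grip":0.6,"tx":0,"ty":0,"tz":0,"turn":0},{"grip":0.6,"tx":0,"ty":0,"tz":0,"turn":0},{"grip":0.6,"tx":0,"ty":0,"tz":0,"turn":0},{"grip":0.6,"tx":-0.8,"ty":0,"tz":0,"turn":0},{"grip":0.6,"tx":-1.6,"ty":0,"tz":0,"turn":0},{"grip":0.6,"tx":-2.2,"ty":0,"tz":0,"turn":0},{"grip":0.6,"tx":-2.2,"ty":0,"tz":0,"turn":0},{"grip":0.6,"tx":-2.2,"ty":0,"tz":0,"turn":0}]' 20
python3 -m jog '[{"grip":0.5,"tx":0,"ty":0.8,"tz":0,"turn":0},{"grip":0.5,"tx":0,"ty":1.7,"tz":0,"turn":0},{"grip":0.5,"tx":0,"ty":2.6,"tz":0,"turn":0},{"grip":0.5,"tx":0,"ty":3.3,"tz":0,"turn":0},{"grip":0.5,"tx":0,"ty":3.55,"tz":0,"turn":0},{"grip":0.5,"tx":0,"ty":3.55,"tz":0,"turn":0},{"grip":0.5,"tx":0,"ty":3.55,"tz":0,"turn":0},{"grip":0.5,"tx":0,"ty":3.55,"tz":0,"turn":0}]' 20
python3 - <<'E'
from h import *
np.set_printoptions(precision=3,suppress=True)
w=snap('wrist');c=snap('top');st=manip.read_state()
print(st['eef_pos'],R.from_euler('xyz',st['eef_rot']).as_matrix())
print(proj(w,[494,205,93]))
cv2.imwrite('pics/w5.png',np.hstack([cv2.resize(cv2.cvtColor(w['image'][140:300,240:400],4),None,fx=3,fy=3)]))
x=w['image'][140:300,240:400].astype(int)
E
```

```text
clock: 12.52
eef_pos: [611.3, 191.5, 306.7]
eef_rot: [-1.14, 1.569, 0.319]
wrist_force: [0.1, -0.2, -1.0]
finger_gap: 56.3
clock: 13.18
eef_pos: [471.0, 207.0, 305.1]
eef_rot: [2.089, 1.57, -2.736]
wrist_force: [-0.1, 0.1, -0.2]
finger_gap: 47.3
[470.964 206.903 305.058] [[-0.001 -0.994  0.112]
 [-0.     0.112  0.994]
 [-1.     0.001 -0.001]]
[320.124 195.124]
```

View pics/w5.png

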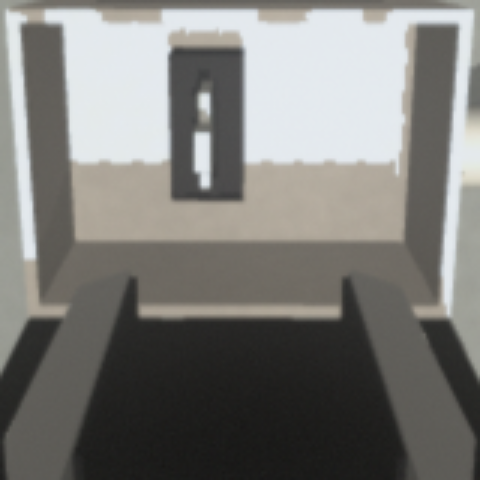

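The open housing shows the cassette at full-image columns 297–321 and rows 156–207, with the bright plate edge and tab at column 308, rows 165–203. The flap stands clear behind. Now to compute the tab position.

Run:
```python
from h import *
np.set_printoptions(precision=1,suppress=True)
w=snap('wrist');st=manip.read_state();T=st['eef_pos'];M=R.from_euler('xyz',st['eef_rot']).as_matrix()
hx=-M[:,1];hy=M[:,2]
cs=np.array([onz(w,297,155.7,41),onz(w,321,155.7,41),onz(w,297,206.7,41),onz(w,321,206.7,41)])
C=cs.mean(0);print('cassette',cs,C,'size',np.linalg.norm(cs[0]-cs[2]),np.linalg.norm(cs[0]-cs[1]))
g=w['image'].mean(2)
for r in range(160,208,2): print(r,g[r,300:317].astype(int))
C[2]=0
for n,dx,z in (('shoulder front',-25,69),('tab base front',-10,69),('tab top front',-10,93),('tab top back',10,93),('tab base back',10,69),('shoulder back',25,69)):
    print(n,proj(w,C+dx*hx+[0,0,z]))
```

```text
cassette [[440.  174.5  41. ]
 [444.2 211.9  41. ]
 [523.  163.3  41. ]
 [527.5 202.7  41. ]] [483.7 188.1  41. ] size 83.81241829515017 37.671877079623634
160 [77 77 77 77 76 77 77 77 77 78 78 77 78 78 77 78 79]
162 [77 77 77 76 77 77 77 76 78 77 78 77 78 77 80 78 79]
164 [77 78 77 77 77 75 68 65 66 69 78 78 78 79 79 79 79]
166 [77 77 78 78 76 73 65 70 76 78 81 75 76 79 78 80 79]
168 [ 77  78  78  77  75  70  71  98 103 104  96  78  74  77  78  78  79]
170 [ 77  77  77  75  66  71  97 126 128 122  94  77  74  78  80  79  79]
172 [ 77  78  77  76  74  96 174 226 230 218 109  77  75  79  79  79  79]
174 [ 78  77  78  78  76  95 171 228 232 219 110  75  74  79  78  79  78]
176 [ 77  78  78  77  75  86 143 191 206 218 115  79  75  78  78  79  79]
178 [ 77  78  78  77  77  78 120 158 168 179 106  77  74  79  79  80  79]
180 [ 77  77  77  76  68  75 110 138 140 134  99  77  74  80  80  79  79]
182 [ 77  77  77  77  81  92 103 106 106 105  96  78  73  78  80  79  79]
184 [ 77  77  78  80 114 194 201 202 201 189 113  83  74  78  78  78  78]
186 [ 77  76  77  82 133 226 233 232 232 221 126  
[... 198 characters left out ...]
26 232 232 231 222 128  79  72  77  79  78  77]
194 [ 75  76  76  81 131 225 232 232 232 222 129  74  71  76  77  77  77]
196 [ 75  76  77  81 127 222 229 231 231 221 130  73  71  76  77  77  77]
198 [ 75  76  74  76  78  94 139 222 227 216 121  68  70  75  77  76  77]
200 [ 75  75  75  75  75  81 135 227 232 221 121  76  74  76  77  76  77]
202 [ 74  73  74  74  75  76 108 175 180 167 103  77  75  75  75  75  74]
204 [73 72 66 65 65 66 66 70 69 70 73 75 73 73 67 66 67]
206 [82 82 82 82 82 82 83 82 83 81 82 83 83 82 83 83 83]
shoulder front [308.1 169.4]
tab base front [308.2 179.3]
tab top front [307.6 182.7]
tab top back [307.7 196.2]
tab base back [308.4 192.2]
shoulder back [308.5 201.6]
```

The tab matches the prediction within 1 px: rows 183–197, columns 304–310, width 7.9 mm against the given 8. Descending on it.

```bash
python3 -m jog '[{"grip":0.4,"tx":0.5,"ty":-0.39,"tz":-0.45,"turn":0},{"grip":0.4,"tx":1.4,"ty":-0.39,"tz":-0.45,"turn":0},{"grip":0.4,"tx":2.3,"ty":-0.39,"tz":-0.45,"turn":0},{"grip":0.4,"tx":3.2,"ty":-0.39,"tz":-0.45,"turn":0},{"grip":0.4,"tx":4.1,"ty":-0.39,"tz":-0.45,"turn":0},{"grip":0.4,"tx":4.8,"ty":-0.39,"tz":-0.45,"turn":0},{"grip":0.4,"tx":5.2,"ty":-0.39,"tz":-0.45,"turn":0},{"grip":0.4,"tx":5.5,"ty":-0.39,"tz":-0.45,"turn":0},{"grip":0.4,"tx":5.7,"ty":-0.39,"tz":-0.45,"turn":0},{"grip":0.4,"tx":5.82,"ty":-0.39,"tz":-0.45,"turn":0},{"grip":0.4,"tx":5.82,"ty":-0.39,"tz":-0.45,"turn":0},{"grip":0.4,"tx":5.82,"ty":-0.39,"tz":-0.45,"turn":0}]'
python3 -m jog '[{"grip":0.0,"tx":0,"ty":0,"tz":0,"turn":0},{"grip":0.0,"tx":0,"ty":0,"tz":0,"turn":0},{"grip":0.0,"tx":0,"ty":0,"tz":0,"turn":0},{"grip":0.0,"tx":0,"ty":0,"tz":0,"turn":0},{"grip":0.0,"tx":0,"ty":0,"tz":0,"turn":0},{"grip":0.0,"tx":0,"ty":0,"tz":0,"turn":0},{"grip":0.0,"tx":0,"ty":0,"tz":0,"turn":0},{"grip":0.0,"tx":0,"ty":0,"tz":0,"turn":0},{"grip":0.0,"tx":0,"ty":0,"tz":0,"turn":0}]' 25
```

```text
clock: 14.33
eef_pos: [484.0, 187.5, 73.4]
eef_rot: [-1.199, 1.57, 0.26]
wrist_force: [0.6, -0.1, -0.3]
finger_gap: 37.5
clock: 15.08
eef_pos: [483.7, 187.6, 73.3]
eef_rot: [-1.101, 1.57, 0.357]
wrist_force: [-1.3, -0.5, 4.6]
finger_gap: 7.9
```

```bash
python3 -m jog '[{"grip":0.0,"tx":-0.15,"ty":0,"tz":0,"turn":0},{"grip":0.0,"tx":-0.4,"ty":0,"tz":0,"turn":0},{"grip":0.0,"tx":-0.7,"ty":0,"tz":0,"turn":0},{"grip":0.0,"tx":-1.1,"ty":0,"tz":0,"turn":0},{"grip":0.0,"tx":-1.5,"ty":0,"tz":0,"turn":0},{"grip":0.0,"tx":-2.0,"ty":0,"tz":0,"turn":0},{"grip":0.0,"tx":-2.5,"ty":0,"tz":0,"turn":0},{"grip":0.0,"tx":-2.8,"ty":0,"tz":0,"turn":0},{"grip":0.0,"tx":-3.0,"ty":0,"tz":0,"turn":0},{"grip":0.0,"tx":-3.0,"ty":0,"tz":0,"turn":0},{"grip":0.0,"tx":-3.0,"ty":0,"tz":0,"turn":0},{"grip":0.0,"tx":-3.0,"ty":0,"tz":0,"turn":0}]' 30
python3 - <<'E'
from h import *
np.set_printoptions(precision=3,suppress=True)
st=manip.read_state();T=st['eef_pos'];M=R.from_euler('xyz',st['eef_rot']).as_matrix()
print(T,st['finger_gap'],st['joints'],M)
s=snap('side');c=snap('top')
cs=[]
I=c['image'][222:280,436:495]
m=np.zeros((400,640),np.uint8);m[222:280,436:495]=I.min(2)>150
n,l,sx,ce=cv2.connectedComponentsWithStats(m);i=1+sx[1:,4].argmax();k=cv2.findContours((l==i).astype(np.uint8),0,1)[0][0]
for C,p in((c,cv2.minEnclosingCircle(k)[0]),(s,(331.9,348.2))): print(p,onz(C,*p,12))
d=np.array([528,-347.5,T[2]])-T;print('move',M.T@d/40)
E
```

```text
clock: 16.08
eef_pos: [483.2, 187.4, 192.2]
eef_rot: [1.979, 1.569, -2.845]
wrist_force: [0.3, -0.1, -1.3]
finger_gap: 8.2
[483.221 187.392 192.209] 8.220063211666178 [ 0.299  0.242  1.627  0.     1.275 -1.16 ] [[-0.001 -0.994  0.112]
 [-0.     0.112  0.994]
 [-1.     0.001 -0.001]]
(465.38909912109375, 249.77015686035156) [ 525.201 -346.287   12.   ]
(331.9, 348.2) [ 527.372 -350.817   12.   ]
move [  0.004  -2.606 -13.164]
```

```bash
python3 -m jog '[{"grip":0.0,"tx":0,"ty":-0.05,"tz":-0.3,"turn":0},{"grip":0.0,"tx":0,"ty":-0.16,"tz":-0.8,"turn":0},{"grip":0.0,"tx":0,"ty":-0.27,"tz":-1.4,"turn":0},{"grip":0.0,"tx":0,"ty":-0.41,"tz":-2.1,"turn":0},{"grip":0.0,"tx":0,"ty":-0.55,"tz":-2.8,"turn":0},{"grip":0.0,"tx":0,"ty":-0.68,"tz":-3.5,"turn":0},{"grip":0.0,"tx":0,"ty":-0.82,"tz":-4.2,"turn":0},{"grip":0.0,"tx":0,"ty":-0.96,"tz":-4.9,"turn":0},{"grip":0.0,"tx":0,"ty":-1.09,"tz":-5.6,"turn":0},{"grip":0.0,"tx":0,"ty":-1.23,"tz":-6.3,"turn":0},{"grip":0.0,"tx":0,"ty":-1.37,"tz":-7.0,"turn":0},{"grip":0.0,"tx":0,"ty":-1.5,"tz":-7.7,"turn":0}]' 30
python3 -m jog '[{"grip":0.0,"tx":0,"ty":-0.14,"tz":-0.7,"turn":0},{"grip":0.0,"tx":0,"ty":-0.27,"tz":-1.4,"turn":0},{"grip":0.0,"tx":0,"ty":-0.41,"tz":-2.1,"turn":0},{"grip":0.0,"tx":0.1,"ty":-0.55,"tz":-2.8,"turn":0},{"grip":0.0,"tx":0.2,"ty":-0.68,"tz":-3.5,"turn":0},{"grip":0.0,"tx":0.3,"ty":-0.82,"tz":-4.2,"turn":0},{"grip":0.0,"tx":0.4,"ty":-0.95,"tz":-4.8,"turn":0},{"grip":0.0,"tx":0.4,"ty":-1.03,"tz":-5.2,"turn":0},{"grip":0.0,"tx":0.4,"ty":-1.07,"tz":-5.4,"turn":0},{"grip":0.0,"tx":0.4,"ty":-1.07,"tz":-5.5,"turn":0},{"grip":0.0,"tx":0.4,"ty":-1.07,"tz":-5.5,"turn":0},{"grip":0.0,"tx":0.4,"ty":-1.07,"tz":-5.5,"turn":0}]' 30
python3 -m jog '[{"grip":0.0,"tx":0,"ty":0,"tz":0,"turn":0},{"grip":0.0,"tx":0,"ty":0,"tz":0,"turn":0},{"grip":0.0,"tx":0,"ty":0,"tz":0,"turn":0},{"grip":0.0,"tx":0,"ty":0,"tz":0,"turn":0},{"grip":0.0,"tx":0,"ty":0,"tz":0,"turn":0},{"grip":0.0,"tx":0,"ty":0,"tz":0,"turn":0},{"grip":0.0,"tx":0,"ty":0,"tz":0,"turn":0},{"grip":0.0,"tx":0,"ty":0,"tz":0,"turn":0}]' 30
python3 - <<'E'
from h import *
snap('side','side9.png');snap('top')
print(manip.read_state()['joints'])
E
```

```text
clock: 17.18
eef_pos: [508.3, -127.3, 192.7]
eef_rot: [1.575, 1.57, 3.034]
wrist_force: [-0.7, 0.6, -0.9]
finger_gap: 7.8
clock: 18.18
eef_pos: [526.7, -348.1, 177.1]
eef_rot: [0.216, 1.571, 1.675]
wrist_force: [1.1, -0.7, -1.1]
finger_gap: 7.7
clock: 18.85
eef_pos: [526.8, -348.6, 177.0]
eef_rot: [0.956, 1.571, 2.415]
wrist_force: [0.1, 0.2, -1.0]
finger_gap: 7.6
[-6.42616412e-01  5.05143610e-01  1.30251681e+00 -1.39834995e-05
  1.33396781e+00 -2.10157236e+00]
```

View pics/side9.png

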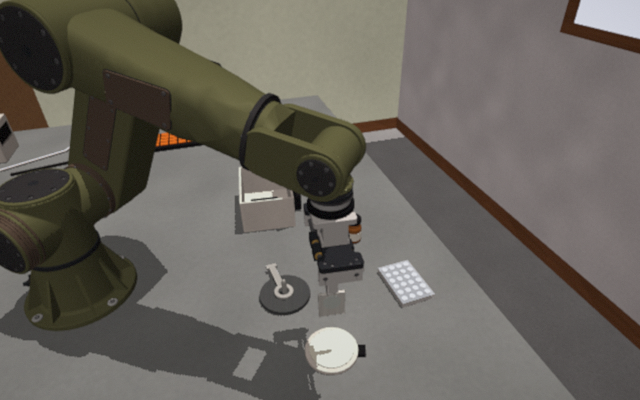

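```bash
python3 -c "
from cell import manip
print(manip.sign_off())"
```

```text
the job is handed in; nothing more can be done
None
```

I completed all the steps and handed the job in at about 19 s on the robot's clock. The sign-off reported no verdict.

- **Spanner:** it is hung by its eye on the post, lying flat on the base and let go. The side and wrist views after release showed the post inside the ring, and the last side view still showed it there.
- **Flap:** I pinched the roller by its ends and swung the flap to about 1.68 rad, worked out from the gripper's path. A picture afterwards showed the housing open. In the last side view the arm hides the flap, so I did not check its angle again at the end.
- **Filter plate:** I drew it up about 119 mm and carried it to the pad. The tool stands at about (527, -349) mm against a pad centre of about (526.5, -348.5) mm. The top and side cameras put the pad centre about 5 mm apart, against the 35 mm allowed. The lower edge is about 103 mm above the pad. The finger gap is 7.6 mm on the 8 mm tab, and the last picture shows the plate upright.
- **Bystanders:** nothing touched the jar, well plate or eyepiece on the way. The last picture shows the jar and well plate in place, but the eyepiece was out of view. No unusual forces showed in the readings.

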